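Light up and inspect a tube

ROBOT

A 7-joint arm with a two-finger parallel gripper is mounted at the origin on a cart in front of the work surface, level with it; the furniture and walls round the work are solid. World frame = base frame: x ahead of the robot, y to its left, z up, the work surface at z = 0. Lengths are in m, angles in rad, forces in N, time in s.
With the tool pointing down it reaches from about 0.425 to 0.875 m from the base axis. Payload 4.7 kg.
Tool frame: the origin (TCP) lies midway between the tips of the shut fingers; the grasp point (between the pads) lies 19 mm behind it; z points along the fingers, y is the direction in which the jaws open and shut (so a half turn about z gives the same grasp; the last joint's range is limited). The gripper opens to 85 mm and grips with 20 to 120 N. Pads are 22 mm wide; open, the fingers measure 114 mm over their backs; the gripper's body (76 mm by 85 mm) begins 54 mm behind the grasp point. The pads swing forward as they close: fully open they stand 13 mm farther back than shut.
Start: joints at [-1.244, 0.321, -0.07, 1.45, 0.023, 1.371, -0.057], TCP at [0.2, 0.618, 0.231] pointing down, gripper open.
Joint ranges: [-2.86, 2.86], [-0.3, 2.09], [-1.38, 1.24], [0.06, 2.45], [-1.56, 4.7], [0.09, 2.05], [-2.69, 2.69]. Speed limits (rad/s): [2.57, 2.57, 3.14, 3.14, 3.14, 3.14, 3.14].

INTERFACE

Orientations are given as a 3x3 rotation matrix whose columns are the frame's x, y, z axes.
In Python, from cell import env, optics, order gives the robot as it stands.
- The arm moves only by the tool play_rows, never from a script. Its argument "rows" is a list of rows, each a list of 3 entries, a list of its own where there are three numbers: the shift along the tool's x, y, z in mm, then the turn about the tool's z in rad, then the opening, from -1 (shut) to 1 (fully open). In form: [[[x, y, z], yaw, claw], ...]. A call has 1 to 12 rows; each row is the pose to reach, as a shift and turn from the pose measured when the call began, along the tool's axes at that moment; what a row does not reach only later rows make up. A row lasts 1/10 s, in which the tool goes at most 50 mm and 8.59 degrees, less where a joint would pass 70% of its speed; a pose out of reach is approached as far as the arm can. A call with a gripper value outside its range is refused whole. The fingers move at their own pace and stop on an object; "squeeze" is the grip in N (left out, the last holds). Time passes only in rows, so rows that repeat a pose let the fingers close. It gives the time, the measured TCP pose, the force and the opening at its end, in the units of the state.
- env.observe(): the state, without advancing time (a new reading comes with each control period).
- optics.capture(name): name is "scene" or "top" or "wrist"; returns a dict with "frame" (384x512x3 uint8, blue, green, red), "K" (3x3 intrinsics, pixels), "extrinsics" (4x4, takes a point from camera to world coordinates); the wrist camera has in their place "hand_eye" (4x4, takes a point from camera to tool coordinates, whose origin is the TCP and whose axes are the flange's). Camera axes: x right, y down, z forward; pixel columns grow to the right and rows downward; lengths in m; the calibration is good to about 2 mm. A picture is of the moment at which its call begins: read the wrist's pose just before it. There is no depth.
- order.close_job(): hands the job in, once; it reports no verdict.
The state is a dict: "t": time; "joint_positions": joint angles; "dq": joint speeds; "joint_torque": joint torques, N m; "tcp_pos": TCP position; "tool_rot": TCP orientation; "force": force on the tool from outside, world axes, zero at the start; "moment": the same for the moment, N m; "width": opening from 0.0 (shut) to 1.0 (fully open).
Only numpy, scipy, OpenCV 4.12 (cv2) and the standard library are available. Lean on these libraries where they do the work, as an engineer would, in place of code of your own. Each camera call takes 0.05 s, during which the arm holds its last target. There are 200 camera calls.

TASK

Switch on the light box by pushing its push button fully down and letting it spring back. Then draw the large capped tube out of the rack and hold it steady in the gripper, slanted at about 45 degrees with its cap end up, its lower tip over the middle of the light box's white panel, a hand's breadth (5 to 15 cm) above it and touching nothing but the gripper. The program finishes while still holding the tube like this; do not disturb the small tube in the rack, the timer or the tape roll.

Things in the scene. Friction and masses are not known exactly. Their poses are not given: they have to be found in the camera images.
- large_tube: The tube to draw out: loose, capped, 25 to 50 g, upright in the rack. White body 29 mm in diameter, orange screw cap 35 mm in diameter fixed on it, 116 mm tall in all, the cap being the top 14 mm. Origin at the centre of its lower tip, z axis along the tube toward the cap. At the start its tip is 8 mm and its cap top 124 mm above the worktop; the tip must rise 58 mm to clear the deck.
- rack: White plastic tube rack, fixed, 170 mm along its y, 80 mm along its x, 66 mm high; origin at the centre of its underside, z up. Floor 8 mm thick, guide plate 18 to 23 mm and deck 60 to 66 mm high. Holes in a row along y: 32 mm holes at y = -50 mm (large tube) and y = 0 (empty), a 20 mm hole at y = +50 mm (small tube).
- small_tube: Leave alone. Loose 15 ml tube, 17 mm in diameter with a 22 mm orange cap, 120 mm tall, standing in the rack's other end hole, 100 mm from the large tube. Origin at its lower tip, z up toward the cap.
- light_box: Flat grey light box, fixed to the worktop, 140 mm along its x, 190 mm along its y, top 29 mm above the worktop; origin at the centre of its underside, z up. A white square panel, 110 mm, is let into the top toward +y, the push button stands beside it toward -y, 92 mm from the panel's centre.
- panel_centre (a point): Centre of the light box's white panel, on its face, 30 mm above the worktop.
- lamp_button_top (a point): Centre of the top of the light box's round grey push button, 28 mm in diameter, in a black housing; it moves down with the button.
- lamp_button (a joint): How far the button is pressed, in m: 0 is up, 0.006 is fully down. It needs about 5 N to go fully down and springs back when let go.
- timer: Leave alone. White timer with three buttons, 64 x 62 x 19 mm, loose, lying flat behind the work. Origin at the centre of its underside.
- tape_roll: Leave alone. Yellowish roll of tape lying flat, 61 mm in diameter, 19 mm high, loose, behind the work. Origin at the centre of its underside.
Not all that is in view belongs to the job. Leave any turquoise look-alike of the large_tube alone.

How it is judged:
On the way, in this order (a step that is already met when the one before it is completed fails the run):
1. the light box's push button is fully down (value of joint lamp_button above 0.005 m), for 0.05 s.
2. the button is let go and has sprung back (value of joint lamp_button below 0.0015 m and contact force between each of the arm, the fingers and light_box below 0.1 N), for 0.1 s.
3. the large tube is drawn clear above the rack (z of large_tube in the frame of rack above 0.07 m and contact force between the fingers and large_tube above 1 N), for 0.1 s.
At the end, for the whole second after the job is handed in: The gripper holds the large tube still, 30 to 60 degrees from upright with the cap end up (any direction of slant), its lower tip within 40 mm sideways of the panel centre and 70 to 200 mm above the worktop (40 to 170 mm above the panel), not touching rack or light box; the button is up again (angle between large_tube's own z axis and vertical between 0.524 and 1.047 rad and horizontal distance between large_tube and panel_centre below 0.04 m and height (world z) of large_tube between 0.07 and 0.2 m and contact force between the fingers and large_tube above 1 N and contact force between large_tube and rack below 0.1 N and contact force between large_tube and light_box below 0.1 N and linear speed of large_tube below 0.02 m/s and angular speed of large_tube below 0.2 rad/s and value of joint lamp_button below 0.0015 m); the arm keeps its last pose, push and grip.
It fails at once if the small tube is pulled up or thrown out of the rack (distance of small_tube from where it was at the start of the episode above 0.02 m).
It fails at once if the timer is pushed away (distance of timer from where it was at the start of the episode above 0.02 m).
It fails at once if the tape roll is pushed away (distance of tape_roll from where it was at the start of the episode above 0.02 m).
It also fails if it takes over 48 s, if anything falls off the work surface, if the arm or the gripper's body presses on something with over 40 N, if the wrist force passes 120 N, or if a joint passes its speed limit or range.

## Working session

There is one attempt and no reset: what is moved stays moved. The work goes in short steps, Python scripts to look and compute and a tool call to move; the robot and the scene stay as the last step left them, time stands still between calls to the robot, and variables do not carry over. Pictures are saved under pics/ and viewed, about 8 in all and at most 12, crops included, and the job is handed in when it is done.

Besides the shell and the picture viewer there is one more tool, called after "Call:" in YAML: its name, and indented under it one key for each argument. play_rows: Moves the arm, as the interface text tells. Its arguments: {"type":"object","properties":{"rows":{"type":"array","items":{"type":"array"}},"squeeze":{"type":"number"}},"required":["rows"]}

```bash
mkdir -p pics; ls
python3 - <<'E'
from cell import env, optics, order
import cv2,numpy as np
np.set_printoptions(precision=4,suppress=True)
s=env.observe();print(s)
a=optics.capture("top");b=optics.capture("scene")
for n,c in(("top",a),("scene",b)):
    print(c["K"],c["extrinsics"]);cv2.imwrite(f"pics/{n}0.png",c["frame"])
print(optics.capture("wrist")["hand_eye"])
E
```

```text
pics
{'t': 0.0, 'joint_positions': array([-1.2439,  0.3218, -0.0701,  1.4517,  0.0226,  1.3708, -0.0569]), 'dq': array([-0.0002, -0.0003, -0.0012, -0.0024, -0.0001, -0.0009, -0.0004]), 'joint_torque': array([ -0.0004, -49.3575,  -0.3825, -31.4333,   0.013 ,   0.0116,
         0.    ]), 'tcp_pos': array([0.1999, 0.6179, 0.2302]), 'tool_rot': array([[-0.9515,  0.3076, -0.0005],
       [ 0.3076,  0.9515, -0.0018],
       [-0.0001, -0.0019, -1.    ]]), 'force': array([-0.4227,  0.3146, -0.2197]), 'moment': array([-0.0775, -0.0416,  0.0155]), 'width': 0.999476123286233}
[[442.0418   0.     259.26  ]
 [  0.     442.0418 189.4857]
 [  0.       0.       1.    ]] [[ 0.0132 -0.986   0.1664  0.4476]
 [-0.9999 -0.0148 -0.0085 -0.0288]
 [ 0.0109 -0.1663 -0.986   1.0259]
 [ 0.      0.      0.      1.    ]]
[[369.5719   0.     249.8243]
 [  0.     369.5719 185.6193]
 [  0.       0.       1.    ]] [[-0.6355 -0.3756  0.6746  0.0148]
 [-0.7717  0.3381 -0.5388  0.4277]
 [-0.0257 -0.8629 -0.5047  0.4909]
 [ 0.      0.      0.      1.    ]]
[[-0.0011 -0.9506 -0.3104  0.0809]
 [ 1.     -0.001  -0.0005  0.0001]
 [ 0.0001 -0.3104  0.9506 -0.1436]
 [ 0.      0.      0.      1.    ]]
```

View pics/top0.png

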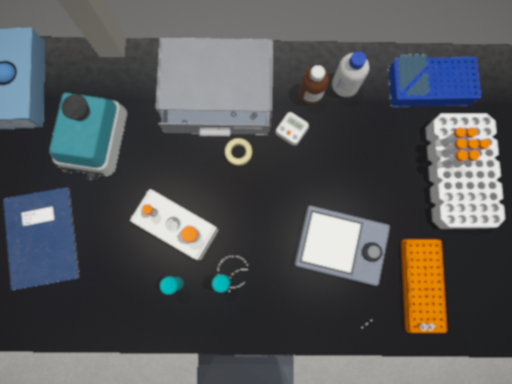

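View pics/scene0.png

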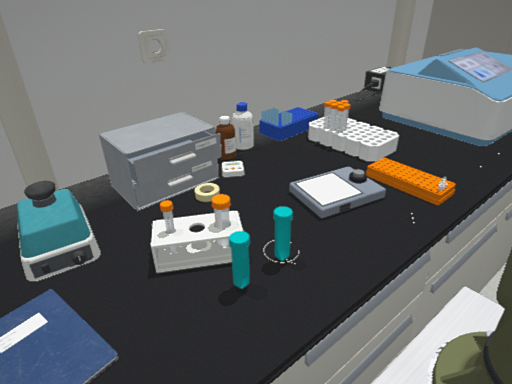

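Candidates for the large tube: the large orange cap at top (190,234), the small orange cap at (147,210), the turquoise look-alikes at (171,285) and (221,284), and the orange caps in the far rack near (467,145). By its description it is the one at (190,234). The light box panel is at (331,243) and the button at (372,251). Next I measure them.

```bash
cat > h.py <<'E'
import cv2,numpy as np
np.set_printoptions(precision=4,suppress=True)
def ray(K,T,uv,z):
    d=T[:3,:3]@np.linalg.solve(K,[uv[0],uv[1],1.]);return T[:3,3]+d*(z-T[2,3])/d[2]
def proj(K,T,p):
    q=np.linalg.inv(T)@np.r_[p,1];q=K@q[:3];return q[:2]/q[2]
def blobs(m,amin=40):
    n,l,s,c=cv2.connectedComponentsWithStats(m.astype(np.uint8))
    return [(s[i,4],s[i,:4],c[i],l==i) for i in range(1,n) if s[i,4]>=amin]
E
python3 - <<'E'
from h import *
from cell import optics
c=optics.capture("top");f=c["frame"];K,T=c["K"],c["extrinsics"];b,g,r=[f[...,i].astype(int) for i in range(3)]
for a,bb,ce,_ in blobs((r>180)&(g<150)&(b<90),20): 
    if ce[0]<300: print("orange",a,bb,ce,"z.124",ray(K,T,ce,.122))
m=(r>200)&(g>200)&(b>190)
for a,bb,ce,l in blobs(m,300): 
    q=cv2.minAreaRect(np.argwhere(l)[:,::-1].astype(np.float32));print("white",a,ce,q)
    for z in (.03,.066): print(z,ray(K,T,q[0],z),[ray(K,T,p,z)[:2] for p in cv2.boxPoints(q)])
print("button",ray(K,T,(372,251),.035))
cv2.imwrite("pics/crop1.png",cv2.resize(f[180:310,120:400],None,fx=2.8,fy=2.8,interpolation=cv2.INTER_CUBIC))
E
```

```text
orange 61 [143 205  10   9] [147.1475 209.4426] z.124 [0.5551 0.1929 0.122 ]
orange 136 [183 228  14  14] [190.4191 234.6544] z.124 [0.5048 0.1022 0.122 ]
white 334 [291.8802 128.2126] ((292.076904296875, 127.38459777832031), (22.742706298828125, 22.742706298828125), 33.690067291259766)
0.03 [ 0.7643 -0.1124  0.03  ] [array([ 0.756 , -0.0755]), array([ 0.8027, -0.1049]), array([ 0.7726, -0.1494]), array([ 0.7263, -0.1197])]
0.066 [ 0.7528 -0.1093  0.066 ] [array([ 0.7448, -0.0738]), array([ 0.7899, -0.1021]), array([ 0.7608, -0.145 ]), array([ 0.7162, -0.1165])]
white 3090 [469.8919 177.8715] ((468.86798095703125, 169.65228271484375), (114.99274444580078, 62.34117126464844), 85.91438293457031)
0.03 [ 0.6694 -0.5219  0.03  ] [array([ 0.8014, -0.4471]), array([ 0.8149, -0.5958]), array([ 0.5428, -0.5937]), array([ 0.5307, -0.4515])]
0.066 [ 0.6614 -0.5041  0.066 ] [array([ 0.7886, -0.432 ]), array([ 0.8016, -0.5753]), array([ 0.5393, -0.5733]), array([ 0.5277, -0.4362])]
white 2205 [172.8077 223.4476] ((172.77980041503906, 223.66319274902344), (77.16423797607422, 36.926544189453125), 3
[... 415 characters left out ...]
[0.5481 0.4607 0.03  ] [array([0.554 , 0.4978]), array([0.5687, 0.4314]), array([0.5422, 0.4237]), array([0.5277, 0.4899])]
0.066 [0.5445 0.443  0.066 ] [array([0.5501, 0.4787]), array([0.5643, 0.4148]), array([0.5388, 0.4074]), array([0.5248, 0.4711])]
white 2391 [331.1079 242.0744] ((331.2417297363281, 242.05897521972656), (49.78449249267578, 48.76557922363281), 13.706961631774902)
0.03 [ 0.4984 -0.2005  0.03  ] [array([ 0.4581, -0.1331]), array([ 0.5646, -0.1596]), array([ 0.5393, -0.2689]), array([ 0.4337, -0.2406])]
0.066 [ 0.4966 -0.1943  0.066 ] [array([ 0.4577, -0.1294]), array([ 0.5603, -0.1549]), array([ 0.536 , -0.2603]), array([ 0.4342, -0.2329])]
button [ 0.4796 -0.2903  0.035 ]
```

View pics/crop1.png

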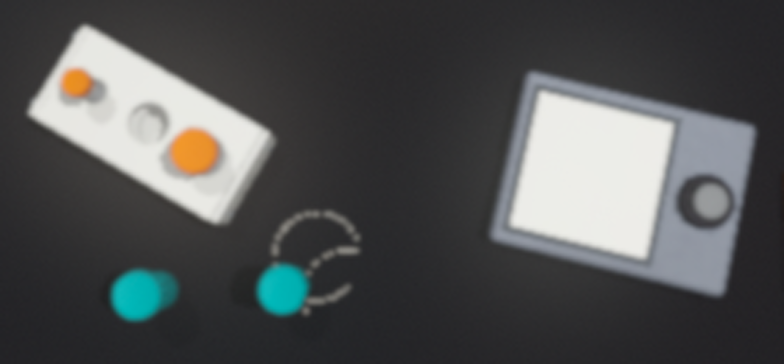

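The caps and the rack edge give the same rack axis: +y is at about 61° in the world. The button is near (0.477, -0.290). I move out over the middle first, yawing on the way.

Call:
play_rows:
  rows:
    - [[-40, -26, -5], 0.145, -1]
    - [[-80, -52, -10], 0.29, -1]
    - [[-120, -78, -15], 0.435, -1]
    - [[-160, -104, -20], 0.58, -1]
    - [[-200, -130, -25], 0.725, -1]
    - [[-240, -156, -30], 0.87, -1]
    - [[-280, -182, -35], 1.015, -1]
    - [[-320, -208, -40], 1.16, -1]
    - [[-360, -234, -45], 1.305, -1]
    - [[-400, -258, -50], 1.45, -1]
    - [[-400, -258, -50], 1.6, -1]
    - [[-400, -258, -50], 1.765, -1]

```text
t: 1.4
tcp_pos: [0.5024, 0.2475, 0.2811]
tool_rot: [[0.482, 0.876, -0.0], [0.876, -0.482, -0.001], [-0.001, 0.001, -1.0]]
force: [-0.5, 0.3, -0.5]
width: -0.004
```

Call:
play_rows:
  rows:
    - [[-42, 24, 0], 0, -1]
    - [[-84, 48, 0], 0, -1]
    - [[-126, 73, 0], 0, -1]
    - [[-126, 73, 0], 0, -1]
    - [[-126, 73, 0], 0, -1]

```text
t: 1.9
tcp_pos: [0.5057, 0.1006, 0.2815]
tool_rot: [[0.485, 0.875, 0.0], [0.875, -0.485, -0.0], [0.0, 0.0, -1.0]]
force: [0.3, 1.2, 0.1]
width: 0.002
```

```bash
cat >> h.py <<'E'
def wrist():
    from cell import env,optics
    s=env.observe();c=optics.capture("wrist");T=np.eye(4);T[:3,:3]=s["tool_rot"];T[:3,3]=s["tcp_pos"]
    return c["frame"],c["K"],T@c["hand_eye"],s
E
python3 - <<'E'
from h import *
f,K,T,s=wrist();print(s["tcp_pos"],s["joint_positions"])
b,g,r=[f[...,i].astype(int) for i in range(3)]
for a,bb,ce,l in blobs((r>150)&(g<170)&(b<100)&(r-b>80),60):
    (x,y),R=cv2.minEnclosingCircle(np.argwhere(l)[:,::-1].astype(np.float32))
    print(a,bb,ce,(x,y),R,ray(K,T,ce,.124),ray(K,T,(x,y),.124))
cv2.imwrite("pics/w1.png",f)
E
```

```text
[0.5057 0.1006 0.2815] [-0.7211  0.0008  0.4768  1.7185 -0.0003  1.4221 -0.7502]
514 [242  43  24  27] [253.7996  55.9728] (253.5, 56.0) 13.463011741638184 [0.5538 0.1941 0.124 ] [0.5535 0.1942 0.124 ]
958 [238 149  34  37] [254.0762 166.2234] (254.43661499023438, 166.73944091796875) 18.31708335876465 [0.5062 0.1083 0.124 ] [0.5062 0.1077 0.124 ]
```

View pics/w1.png

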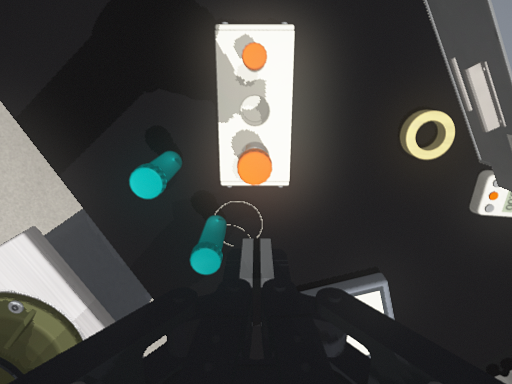

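The wrist view shows the large cap at (254,166), the small one at (254,56) and the turquoise look-alikes at left. It agrees with the top view to a few mm: the tube is at about (0.506, 0.105). The yaw lines up with the rack. Now the button.

Call:
play_rows:
  rows:
    - [[-44, 20, 0], 0, -1]
    - [[-88, 40, 0], 0, -1]
    - [[-132, 60, 0], 0, -1]
    - [[-176, 80, 0], 0, -1]
    - [[-220, 100, 0], 0, -1]
    - [[-264, 122, 0], 0, -1]
    - [[-308, 144, 20], 0, -1]
    - [[-356, 164, 50], 0, -1]
    - [[-356, 164, 100], 0, -1]
    - [[-356, 164, 150], 0, -1]
    - [[-356, 164, 180], 0, -1]
    - [[-356, 164, 180], 0, -1]

```text
t: 3.15
tcp_pos: [0.4749, -0.2849, 0.0959]
tool_rot: [[0.48, 0.877, -0.011], [0.877, -0.48, 0.003], [-0.002, -0.011, -1.0]]
force: [-0.4, 1.0, 0.3]
width: -0.0
```

Run:
```python
from h import *
f,K,T,s=wrist();print(s["tcp_pos"],s["force"])
cv2.imwrite("pics/w2.png",f)
print("button px if z=.045",proj(K,T,[.477,-.290,.045]),"tip",proj(K,T,s["tcp_pos"]))
```

```text
[ 0.4749 -0.2849  0.0959] [-0.4019  0.9699  0.3084]
button px if z=.045 [265.7214 219.7138] tip [258.9771 253.3226]
```

View pics/w2.png

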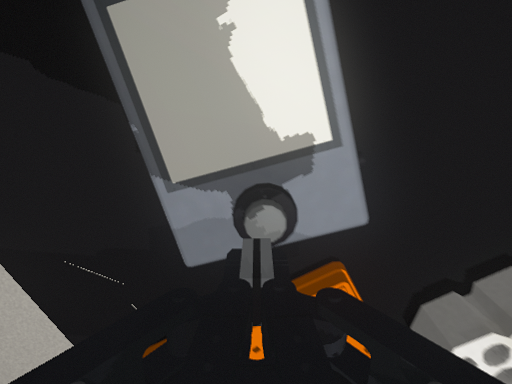

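The button is at (265,220), right where it was predicted for z of about 0.045. I go down onto it.

Call:
play_rows:
  rows:
    - [[-4, 4, 20], 0, -1]
    - [[-4, 4, 40], 0, -1]
    - [[-4, 4, 46], 0, -1]
    - [[-4, 4, 49], 0, -1]
    - [[-4, 4, 51], 0, -1]
    - [[-4, 4, 51], 0, -1]

```text
t: 3.8
tcp_pos: [0.4798, -0.2918, 0.0497]
tool_rot: [[0.479, 0.878, -0.003], [0.878, -0.479, 0.001], [-0.0, -0.003, -1.0]]
force: [1.1, 1.3, 2.1]
width: 0.003
```

Call:
play_rows:
  rows:
    - [[-2, -2, 3], 0, -1]
    - [[-2, -2, 6], 0, -1]
    - [[-2, -2, 8], 0, -1]
    - [[-2, -2, 8], 0, -1]

```text
t: 4.2
tcp_pos: [0.4786, -0.2929, 0.0448]
tool_rot: [[0.479, 0.878, 0.0], [0.878, -0.479, 0.002], [0.002, -0.001, -1.0]]
force: [-2.5, 5.7, 22.6]
width: 0.001
```

That reads 22.6 N at z = 0.045, so the button is fully down and on its stop. I let go and check that the force falls away on the way up.

Call:
play_rows:
  rows:
    - [[0, 0, 0], 0, -1]
    - [[0, 0, -20], 0, -1]
    - [[0, 0, -50], 0, -1]
    - [[0, 0, -90], 0, -1]
    - [[0, 0, -140], 0, -1]
    - [[0, 0, -140], 0, -1]
    - [[0, 0, -140], 0, -1]

```text
t: 4.9
tcp_pos: [0.4787, -0.2939, 0.1856]
tool_rot: [[0.48, 0.878, 0.002], [0.878, -0.48, 0.002], [0.003, 0.001, -1.0]]
force: [0.3, 0.5, -0.6]
width: 0.001
```

Run:
```python
from h import *
from cell import optics
f=optics.capture("scene")["frame"];g=optics.capture("top")["frame"]
a=cv2.imread("pics/scene0.png");t=cv2.imread("pics/top0.png")
cr=lambda i:cv2.resize(i[160:220,280:395],None,fx=3.4,fy=3.4)
ct=lambda i:cv2.resize(i[200:290,290:400],None,fx=3.5,fy=3.5)
cv2.imwrite("pics/cmp.png",np.hstack([cr(a),cr(f)]));print(wrist()[3]["tcp_pos"],t[242,331],g[242,331])
```

```text
[ 0.4776 -0.2928  0.1834] [232 237 237] [209 214 214]
```

View pics/cmp.png

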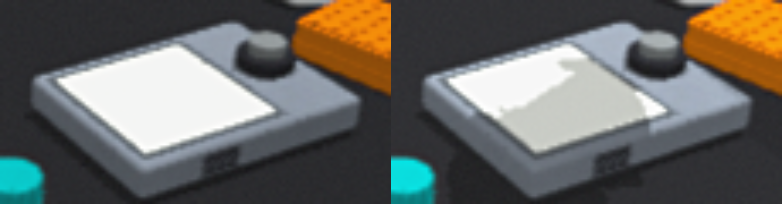

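Run:
```python
from h import *
from cell import optics
from scipy.optimize import least_squares
a=optics.capture("scene");t=optics.capture("top")
def tri(us,ut,p0):
    r=least_squares(lambda p:np.r_[proj(a["K"],a["extrinsics"],p)-us,proj(t["K"],t["extrinsics"],p)-ut],p0);return r.x,r.fun
print(tri((358.5,172.4),(373.9,251.8),[.477,-.29,.045]))
```

```text
(array([ 0.4778, -0.2914,  0.0459]), array([ 0.1447, -0.0029, -0.0777, -0.1021]))
```

The button's centre agrees to 2 mm, but its top height of 46 mm leaves the travel in doubt. I press again slowly and read the force against depth.

Call:
play_rows:
  rows:
    - [[1, 0, 50], 0, -1]
    - [[1, 0, 100], 0, -1]
    - [[1, 0, 130], 0, -1]
    - [[1, 0, 130], 0, -1]
    - [[1, 0, 130], 0, -1]

```text
t: 5.65
tcp_pos: [0.4772, -0.2919, 0.0532]
tool_rot: [[0.48, 0.877, -0.004], [0.877, -0.48, 0.003], [0.0, -0.005, -1.0]]
force: [0.6, -0.9, 0.7]
width: 0.001
```

Call:
play_rows:
  rows:
    - [[0, 0, 3], 0, -1]
    - [[0, 0, 3], 0, -1]
    - [[0, 0, 3], 0, -1]

```text
t: 5.95
tcp_pos: [0.4779, -0.2922, 0.0513]
tool_rot: [[0.48, 0.877, -0.002], [0.877, -0.48, 0.002], [0.001, -0.003, -1.0]]
force: [-1.1, 0.1, -0.3]
width: 0.0
```

Call:
play_rows:
  rows:
    - [[0, 0, 3], 0, -1]
    - [[0, 0, 3], 0, -1]
    - [[0, 0, 3], 0, -1]

```text
t: 6.25
tcp_pos: [0.4783, -0.2923, 0.0488]
tool_rot: [[0.48, 0.877, -0.001], [0.877, -0.48, 0.002], [0.001, -0.002, -1.0]]
force: [-0.1, 0.2, 2.3]
width: -0.0
```

Call:
play_rows:
  rows:
    - [[0, 0, 3], 0, -1]
    - [[0, 0, 3], 0, -1]
    - [[0, 0, 3], 0, -1]

```text
t: 6.55
tcp_pos: [0.4784, -0.2924, 0.0459]
tool_rot: [[0.48, 0.877, -0.001], [0.877, -0.48, 0.002], [0.001, -0.002, -1.0]]
force: [-0.7, 1.0, 4.4]
width: -0.001
```

Call:
play_rows:
  rows:
    - [[0, 0, 4], 0, -1]
    - [[0, 0, 4], 0, -1]
    - [[0, 0, 4], 0, -1]

```text
t: 6.85
tcp_pos: [0.4787, -0.2925, 0.0448]
tool_rot: [[0.48, 0.877, -0.001], [0.877, -0.48, 0.004], [0.003, -0.003, -1.0]]
force: [-6.8, 4.3, 25.3]
width: -0.002
```

The spring reads 2.3 N, then 4.4 N, then a hard stop of 25 N after about 6 mm. The press is confirmed. I release and go to the tube with the gripper opening.

Call:
play_rows:
  rows:
    - [[0, 0, -40], 0, -1]
    - [[0, 0, -90], 0, -1]
    - [[0, 0, -140], 0, 1]
    - [[40, -18, -155], 0, 1]
    - [[80, -36, -155], 0, 1]
    - [[120, -55, -155], 0, 1]
    - [[165, -76, -155], 0, 1]
    - [[210, -97, -155], 0, 1]
    - [[255, -118, -155], 0, 1]
    - [[300, -139, -155], 0, 1]
    - [[340, -158, -155], 0, 1]
    - [[362, -167, -155], 0, 1]

```text
t: 8.05
tcp_pos: [0.5051, 0.1095, 0.2007]
tool_rot: [[0.475, 0.88, -0.002], [0.88, -0.475, 0.005], [0.004, -0.004, -1.0]]
force: [0.4, 0.7, 0.2]
width: 0.997
```

Call:
play_rows:
  rows:
    - [[0, 0, 0], 0, 1]
    - [[0, 0, 0], 0, 1]

```text
t: 8.25
tcp_pos: [0.5046, 0.1095, 0.1999]
tool_rot: [[0.474, 0.881, -0.003], [0.881, -0.474, 0.004], [0.002, -0.004, -1.0]]
force: [-0.5, 0.4, 0.1]
width: 0.996
```

Run:
```python
from h import *
f,K,T,s=wrist();print(s["tcp_pos"],s["tool_rot"],s["joint_positions"],s["width"])
b,g,r=[f[...,i].astype(int) for i in range(3)]
for a,bb,ce,l in blobs((r>150)&(g<170)&(b<100)&(r-b>80),60):
    print(a,bb,ce,ray(K,T,ce,.121))
cv2.imwrite("pics/w3.png",f)
```

```text
[0.5046 0.1095 0.1999] [[ 0.4738  0.8807 -0.0028]
 [ 0.8807 -0.4737  0.0042]
 [ 0.0024 -0.0045 -1.    ]] [-0.8117  0.0507  0.5717  1.8395 -0.0338  1.2614 -0.7238] 0.995952139419046
971 [249  40  34  37] [265.0844  58.0422] [0.5543 0.1933 0.121 ]
1662 [240 179  45  48] [262.3436 203.7906] [0.506  0.1061 0.121 ]
```

View pics/w3.png

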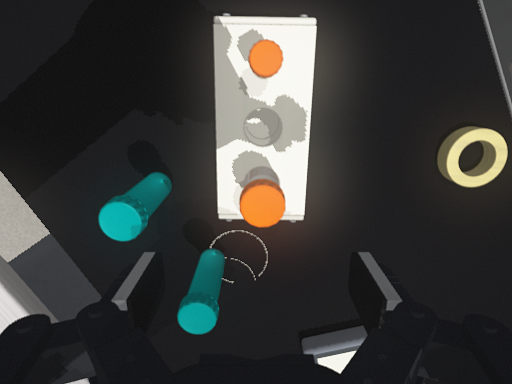

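The large cap is at (262,204), the fingers straddle it and the look-alike at (200,300) stays clear. The tube is at about (0.506, 0.1057). The tool cannot tilt, so my plan is to grip the cap, draw the tube out, then pivot it in the jaws by pushing it sideways against the rack's free end. Now I descend and grip.

Call:
play_rows:
  rows:
    - [[-3, 3, 25], 0.013, 1]
    - [[-3, 3, 50], 0.013, 1]
    - [[-3, 3, 75], 0.013, 1]
    - [[-3, 3, 95], 0.013, 1]
    - [[-3, 3, 105], 0.013, 1]
    - [[-3, 3, 105], 0.013, 1]
    - [[-3, 3, 105], 0.013, 1]

```text
t: 9.0
tcp_pos: [0.5065, 0.1037, 0.096]
tool_rot: [[0.489, 0.873, -0.001], [0.873, -0.489, 0.004], [0.003, -0.003, -1.0]]
force: [0.1, 0.0, -0.2]
width: 0.998
```

Call:
play_rows:
  squeeze: 30
  rows:
    - [[0, 0, 0], 0, -1]
    - [[0, 0, 0], 0, -1]
    - [[0, 0, 0], 0, -1]
    - [[0, 0, 0], 0, -1]
    - [[0, 0, 0], 0, -1]
    - [[0, 0, 0], 0, -1]
    - [[0, 0, 0], 0, -1]
    - [[0, 0, 0], 0, -1]

```text
t: 9.8
tcp_pos: [0.507, 0.104, 0.0966]
tool_rot: [[0.489, 0.873, -0.0], [0.873, -0.488, 0.005], [0.004, -0.003, -1.0]]
force: [-1.1, 0.7, 6.3]
width: 0.396
```

The opening of 0.40 is about 34 mm, so the jaws are on the cap. Draw it out.

Call:
play_rows:
  rows:
    - [[0, 0, -12], 0, -1]
    - [[0, 0, -25], 0, -1]
    - [[0, 0, -40], 0, -1]
    - [[0, 0, -60], 0, -1]
    - [[0, 0, -80], 0, -1]
    - [[0, 0, -90], 0, -1]
    - [[0, 0, -90], 0, -1]
    - [[0, 0, -90], 0, -1]

```text
t: 10.6
tcp_pos: [0.5067, 0.1035, 0.1863]
tool_rot: [[0.488, 0.873, -0.001], [0.873, -0.488, 0.005], [0.004, -0.003, -1.0]]
force: [-0.0, -0.4, -0.8]
width: 0.396
```

Run:
```python
from h import *
from cell import optics
s=optics.capture("scene");f=s["frame"]
from cell import env
o=env.observe();print(o["tcp_pos"],o["force"],o["width"])
cv2.imwrite("pics/s4.png",cv2.resize(f[100:300,120:340],None,fx=2.8,fy=2.8))
```

```text
[0.5064 0.1034 0.1857] [ 0.6292 -0.0105 -1.0944] 0.4014062110837397
```

View pics/s4.png

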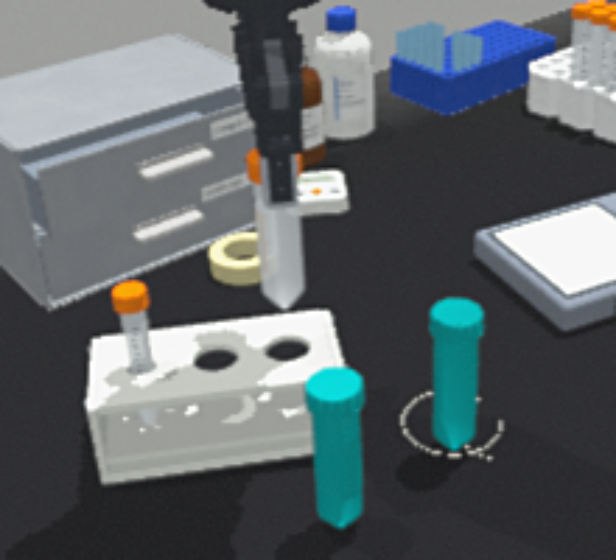

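Step 3 is done: the tube hangs free at (285,250), tip about 0.098 m up, and the small tube stands undisturbed. I move off the rack's free end and lower.

Call:
play_rows:
  squeeze: 30
  rows:
    - [[-20, 0, 0], 0, -1]
    - [[-40, 0, 0], 0, -1]
    - [[-60, 0, 0], 0, -1]
    - [[-62, 0, 0], 0, -1]
    - [[-62, 0, 25], 0, -1]
    - [[-62, 0, 50], 0, -1]
    - [[-62, 0, 72], 0, -1]
    - [[-62, 0, 80], 0, -1]
    - [[-62, 0, 80], 0, -1]

```text
t: 11.55
tcp_pos: [0.475, 0.0499, 0.1042]
tool_rot: [[0.488, 0.873, -0.005], [0.873, -0.488, 0.003], [0.0, -0.006, -1.0]]
force: [0.7, -0.8, 0.1]
width: 0.4
```

Call:
play_rows:
  squeeze: 30
  rows:
    - [[8, 0, 0], 0, -1]
    - [[16, 0, 0], 0, -1]
    - [[22, 0, 0], 0, -1]
    - [[28, 0, 0], 0, -1]
    - [[34, 0, 0], 0, -1]
    - [[40, 0, 0], 0, -1]
    - [[40, 0, 0], 0, -1]

```text
t: 12.25
tcp_pos: [0.495, 0.0856, 0.1042]
tool_rot: [[0.487, 0.873, -0.004], [0.873, -0.487, 0.003], [0.001, -0.005, -1.0]]
force: [-0.8, -1.8, 2.0]
width: 0.4
```

Call:
play_rows:
  rows:
    - [[6, 0, 0], 0, -1]
    - [[12, 0, 0], 0, -1]
    - [[18, 0, 0], 0, -1]
    - [[24, 0, 0], 0, -1]
    - [[24, 0, 0], 0, -1]
    - [[24, 0, 0], 0, -1]

```text
t: 12.85
tcp_pos: [0.5073, 0.1075, 0.1047]
tool_rot: [[0.487, 0.874, -0.003], [0.874, -0.487, 0.004], [0.002, -0.005, -1.0]]
force: [-0.9, -1.2, 1.2]
width: 0.397
```

Run:
```python
from h import *
from cell import optics
f=optics.capture("scene")["frame"]
w=wrist()[0]
cv2.imwrite("pics/s5.png",np.hstack([cv2.resize(f[120:300,120:320],(444,400)),cv2.resize(w[100:384,100:400],(352,333))[:333].repeat(1,0) if 0 else cv2.resize(w,(356,400))]))
```

```text
(no output)
```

View pics/s5.png

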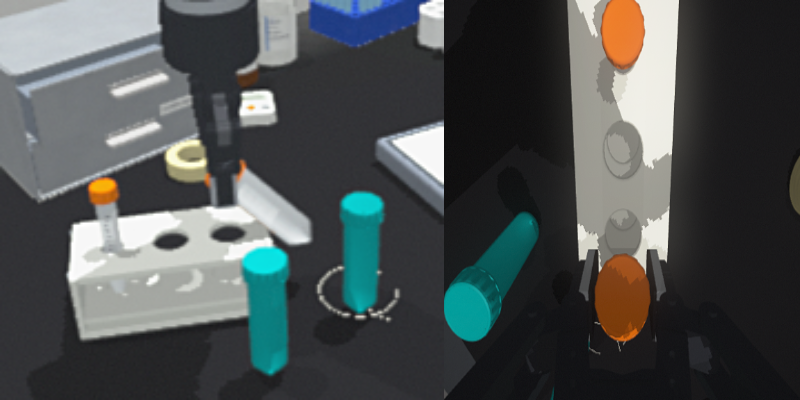

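The tube has pivoted to roughly 45° with the cap end up, its tip pointing away from the rack toward the light box. I firm up the grip, lift and carry it over.

Call:
play_rows:
  squeeze: 50
  rows:
    - [[0, 0, -5], 0, -1]
    - [[0, 0, -35], 0, -1]
    - [[0, 0, -70], 0, -1]
    - [[0, 0, -105], 0, -1]
    - [[-30, 22, -115], 0, -1]
    - [[-60, 44, -115], 0, -1]
    - [[-90, 66, -115], 0, -1]
    - [[-120, 88, -115], 0, -1]
    - [[-150, 110, -115], 0, -1]
    - [[-180, 130, -115], 0, -1]
    - [[-197, 142, -115], 0, -1]
    - [[-197, 142, -115], 0, -1]

```text
t: 14.15
tcp_pos: [0.5352, -0.1389, 0.2192]
tool_rot: [[0.493, 0.87, -0.002], [0.87, -0.493, 0.002], [0.001, -0.003, -1.0]]
force: [-0.3, -0.5, -0.1]
width: 0.389
```

Call:
play_rows:
  rows:
    - [[0, 0, -5], 0, -1]
    - [[0, 0, 5], 0, -1]
    - [[0, 0, 20], 0, -1]
    - [[0, 0, 35], 0, -1]
    - [[0, 0, 40], 0, -1]
    - [[0, 0, 40], 0, -1]
    - [[0, 0, 40], 0, -1]

```text
t: 14.85
tcp_pos: [0.5352, -0.1387, 0.1791]
tool_rot: [[0.493, 0.87, -0.002], [0.87, -0.493, 0.002], [0.001, -0.003, -1.0]]
force: [-0.6, 0.1, 0.1]
width: 0.392
```

Run:
```python
from h import *
from cell import optics,env
o=env.observe();print(o["tcp_pos"],o["tool_rot"],o["width"],o["force"])
a=optics.capture("scene");f=a["frame"];t=optics.capture("top")["frame"]
cv2.imwrite("pics/s6.png",np.hstack([cv2.resize(f[70:250,220:420],(420,378)),cv2.resize(t[180:310,260:390],(378,378))]))
```

```text
[ 0.5352 -0.1387  0.1791] [[ 0.4927  0.8702 -0.002 ]
 [ 0.8702 -0.4927  0.0021]
 [ 0.0008 -0.0027 -1.    ]] 0.39200552722038123 [-0.6085  0.1315  0.0549]
```

View pics/s6.png

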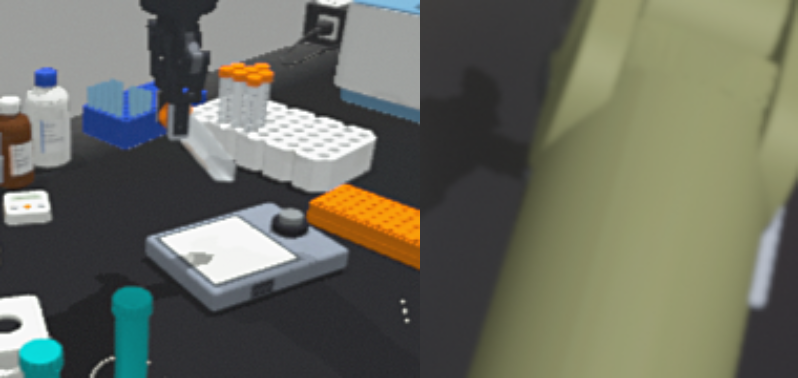

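Run:
```python
from h import *
from cell import optics,env
o=env.observe();a=optics.capture("scene");K,T=a["K"],a["extrinsics"];R=o["tool_rot"];p=o["tcp_pos"]
for uv in [(331,155),(329,154),(331,157)]:
    d=T[:3,:3]@np.linalg.solve(K,[*uv,1.]);n=R[:,1]
    q=T[:3,3]+d*(n@(p-T[:3,3]))/(n@d)
    v=q-(p-.019*R[:,2]);print(q,"L",np.linalg.norm(v),"tilt",np.degrees(np.arccos(-v[2]/np.linalg.norm(v))),"off",np.linalg.norm(q[:2]-[.4984,-.2005]))
for th in (40,45,50,55):
    g=p-.019*R[:,2]; q=g+.106*(-np.sin(np.radians(th))*R[:,0]+np.cos(np.radians(th))*R[:,2]);print(th,q,proj(K,T,q))
```

```text
[ 0.4994 -0.2025  0.1152] L 0.11095022280066938 tilt 41.21790728464797 off 0.0022627364195327397
[ 0.5019 -0.1981  0.1183] L 0.10526148741645282 tilt 40.236904157653846 off 0.004300994502614122
[ 0.4992 -0.2029  0.11  ] L 0.11519106694729285 tilt 39.69114423211976 off 0.002538588509685158
40 [ 0.5019 -0.1981  0.1174] [328.9775 154.3689]
45 [ 0.4986 -0.204   0.1236] [332.028 151.628]
50 [ 0.4955 -0.2095  0.1304] [334.8805 148.6695]
55 [ 0.4927 -0.2144  0.1378] [337.515  145.5101]
```

The tip is about 3 mm from the panel centre and 0.117 m up, with a tilt of about 41°. The measured grasp-to-tip length of 105–115 mm fits the expected 107 mm. I let it settle, check for slip and hand in.

Call:
play_rows:
  rows:
    - [[0, 0, 0], 0, -1]
    - [[0, 0, 0], 0, -1]
    - [[0, 0, 0], 0, -1]
    - [[0, 0, 0], 0, -1]
    - [[0, 0, 0], 0, -1]

```text
t: 15.5
tcp_pos: [0.5356, -0.139, 0.1798]
tool_rot: [[0.493, 0.87, -0.001], [0.87, -0.493, 0.002], [0.002, -0.002, -1.0]]
force: [0.1, 0.0, 0.6]
width: 0.394
```

Run:
```python
from h import *
from cell import optics,env,order
a=optics.capture("scene")["frame"];o=env.observe();b=optics.capture("scene")["frame"]
old=cv2.imread("pics/scene0.png")
print(o["tcp_pos"],o["width"],abs(o["dq"]).max(),"tube-region change",cv2.absdiff(a,b)[100:160,300:340].max())
for n,(y0,y1,x0,x1) in dict(small=(198,235,155,180),timer=(158,180,218,248),tape=(182,202,192,222),button=(165,185,345,370)).items():
    print(n,cv2.absdiff(a,old)[y0:y1,x0:x1].mean())
order.close_job()
```

```text
[ 0.5356 -0.1389  0.1797] 0.39428596782929676 0.00119762543943598 tube-region change 18
small 9.190990990990992
timer 9.427272727272728
tape 21.31111111111111
button 10.183333333333334
the job is handed in; nothing more can be done
```

The job is handed in at about 15.6 s of the 48 s allowed, with the gripper still holding the slanted tube over the light box. No verdict was reported.

**Button:** I pressed it fully down twice. The slow second press showed the spring force rising from 2.3 to 4.4 N, then a hard stop of about 25 N after roughly 6 mm. The first press reached the same depth. The force fell to about zero after the first release. I did not look at the button up close again after the second, though it looked up in the last scene picture.

**Tube:** I gripped it by the cap and drew it out to a tip height of about 98 mm. The tool cannot tilt, so I pivoted the tube in the jaws against the rack's free end, then carried it to the panel.

**Last checks:**

| Check | Measured | Required |
|---|---|---|
| Tilt from upright | about 41° (±3°) | 30–60° |
| Tip sideways from panel centre | about 2–4 mm | under 40 mm |
| Tip above the worktop | about 0.115 m | 0.07–0.20 m |

The arm was still, and the grip was steady at 0.39 opening under a 50 N squeeze.

**Less certain:**
- The tip position comes from a single camera view, because the arm blocked the top camera.
- The before/after picture comparison for the small tube, timer and tape roll was inconclusive. It showed brightness changes, largest at the tape roll, probably from the arm's shadow.
- In the pictures viewed along the way those three looked to be in their places. The arm's path did not come near the timer or tape roll and stayed clear of the small tube.

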